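# Sort the washed boxes into the draining nests by tag

## Task

Sort the two washed boxes into the inclined draining nests by the colour of their tags: the green-tagged box in the green nest (passed) and the red-tagged box in the red nest (wash again). Set each box in with its long side up the slope, without dropping it, and press it down gently but firmly until the stiff drip plate under it bottoms out; then slide the white cover by its orange grip along its track all the way over the red box to the stop. Leave the bowl, saucer and pump dispenser alone.

Things in the scene. Friction and masses are not known exactly. Their poses are not given: they have to be found in the camera images.
- green_box: white plastic box with blue lid and a green tag on top and on both ends; 100 mm long (x) x 48 mm wide (y) x 52 mm high (tag 1.5 mm more), 0.18 to 0.35 kg. Origin at the centre of its underside, z up. Lies flat on the work surface at the start. Either end may go up the slope in the nest.
- red_box: white plastic box with blue lid and a red tag on top and on both ends; 100 mm long (x) x 48 mm wide (y) x 52 mm high (tag 1.5 mm more), 0.18 to 0.35 kg. Origin at the centre of its underside, z up. Lies flat on the work surface at the start. Either end may go up the slope in the nest.
- green_nest: Green nest: grey inclined pocket with green end walls, 108 x 56 mm inside (x, y). Origin: centre of its floor with the drip plate fully down, 60 mm up; z square to the floor, leaning 30 degrees from vertical to the robot side; x up the slope, y across. 6 mm walls rise to z = 12 mm. Stands alone; a thin green marker board at x = 62 mm rises to z = 50 mm.
- green_floor (a point): Same point as the green nest's origin: where the centre of the box's underside must end. The black 100 x 48 mm drip plate in the pocket starts 3 to 8 mm proud of this (height not reported), rides stiffly along nest z (about 6 N, no spring, stays where left) and bottoms out here.
- red_nest: Red nest: grey inclined pocket with red end walls, 108 x 56 mm inside (x, y). Origin: centre of its floor with the drip plate fully down, 60 mm up; z square to the floor, leaning 30 degrees from vertical to the robot side; x up the slope, y across. 6 mm walls rise to z = 12 mm. Stand spans y = -45 to 165 mm; a track rail at x = 66 to 84 mm, z = 62 to 67 mm; red board at x = 62.
- red_floor (a point): Same point as the red nest's origin: where the centre of the box's underside must end. The black 100 x 48 mm drip plate in the pocket starts 3 to 8 mm proud of this (height not reported), rides stiffly along nest z (about 6 N, no spring, stays where left) and bottoms out here.
- cover (a joint): Slide of the white cover along the red nest's -y, in m: starts at 0 to 0.02 (parked beside the nest at +y); 0.125 = against the stop, centred over the red nest. About 2 N friction; stays where left. Cover's y in the nest frame = 0.125 minus this.
- cover_grip (a point): Centre of the top of the cover's orange grip, a block 40 mm along nest x, 20 mm along nest y (the slide), 34 mm tall above the cover plate along nest z; axes as the red nest's. Top at nest z = 100 mm; the plate, 120 x 70 x 4 mm, has its top at 66 and underside at 62 mm and spans nest x -46 to +74 mm.
- bowl: yellow melamine bowl, 124 mm across, 55 mm high; origin under its centre. Bystander.
- saucer: clear glass saucer, 110 mm across, 18 mm high; origin under its centre. Bystander.
- dispenser: clear push-pump dispenser, 68 mm across, 170 mm high; origin under its centre. Bystander.

How it is judged:
At the end, for the whole second after the job is handed in: Each box at rest in the nest of its tag's colour: within 7 mm of the nest's centre along and across the slope, underside no more than 2.2 mm above the fully-down floor, lying flat on it (0.06 rad) with its long side along the slope (0.15 rad); the cover within 4 mm of its stop, over the red box (x of green_box in the frame of green_nest between -0.007 and 0.007 m and y of green_box in the frame of green_nest between -0.007 and 0.007 m and z of green_box in the frame of green_nest between -0.004 and 0.0022 m and angle between the z axis of green_box and the z axis of green_nest, either way round below 0.06 rad and angle between the x axis of green_box and the x axis of green_nest, either way round below 0.15 rad and linear speed of each of green_box, red_box below 0.02 m/s and angle between each of green_box, red_box's own z axis and vertical below 1 rad and x of red_box in the frame of red_nest between -0.007 and 0.007 m and y of red_box in the frame of red_nest between -0.007 and 0.007 m and z of red_box in the frame of red_nest between -0.004 and 0.0022 m and angle between the z axis of red_box and the z axis of red_nest, either way round below 0.06 rad and angle between the x axis of red_box and the x axis of red_nest, either way round below 0.15 rad and value of joint cover above 0.121 m); the robot touches nothing.
It fails at once if a bystander is pushed more than 30 mm or tipped (distance of any of bowl, saucer, dispenser from where it was at the start of the episode above 0.03 m or angle between any of bowl, saucer, dispenser's own z axis and vertical above 0.5 rad).
It fails at once if a box is dropped (falls free faster than 0.6 m/s, about 18 mm) ((linear speed of green_box above 0.6 m/s and contact force between green_box and the fingers below 0.1 N) or (linear speed of red_box above 0.6 m/s and contact force between red_box and the fingers below 0.1 N)).
It fails at once if a box is rammed into a nest with a contact force over 100 N (contact force between any of green_box, red_box and green_nest above 100 N or contact force between any of green_box, red_box and red_nest above 100 N).
It also fails if it takes over 61 s, if anything falls off the work surface, if the arm or the gripper's body presses on something with over 40 N, if the wrist force passes 120 N, or if a joint passes its speed limit or range.

## Robot

A 6-joint arm with a two-finger parallel gripper is mounted at the origin on the work surface. World frame = base frame: x ahead of the robot, y to its left, z up, the work surface at z = 0. Lengths are in m, angles in rad, forces in N, time in s.
With the tool pointing down it reaches from about 0.225 to 0.725 m from the base axis. Payload 3.1 kg.
Tool frame: the origin (TCP) lies on the centre line of the jaws, within the pads' length; the fingertips stand 25 mm ahead of it and the grasp point (between the pads) lies 6 mm ahead of it; z points along the fingers, y is the line along which they close (so a half turn about z gives the same grasp; the last joint's range is limited). The gripper opens to 85 mm and grips with 20 to 120 N. Pads are 22 mm wide; open, the fingers measure 114 mm over their backs; the gripper's body (76 mm by 85 mm) begins 54 mm behind the grasp point. The pads swing forward as they close: fully open they stand 13 mm farther back than shut.
Start: joints at [-1.366, 0.048, 0.099, 1.622, 0, 1.443], TCP at [0.171, -0.496, 0.256] pointing down, gripper open.
Joint ranges: [-2.91, 2.91], [-0.99, 1.94], [-1.21, 1.42], [-2.12, 2.29], [-1.49, 1.47], [-3.14, 3.14]. Speed limits (rad/s): [2.79, 2.79, 3.14, 3.14, 3.14, 3.14].

## Interface

Orientations are given as a rotation vector (axis times angle).
In Python, from station import get_obs, vision, job gives the robot as it stands.
- The arm moves only by the tool apply_moves, never from a script. Its argument "plan" is text: rows parted by semicolons, each of 4 numbers parted by spaces: the shift along the tool's x, y, z in m, then the turn about the tool's z in degrees. In form: x y z twist; .... A call has exactly 10 rows; each row shifts and turns the commanded pose from where the row before left it, along the tool's axes as they then stand; what a row does not reach is not made up. A row lasts 1/12 s, in which the tool goes at most 41.7 mm and 7.16 degrees, less where a joint would pass 70% of its speed; a pose out of reach is approached as far as the arm can. A call with a gripper value outside its range is refused whole. "hand" is the opening, from -1 (shut) to 1 (fully open), set as the call begins (left out, the last holds). The fingers move at their own pace and stop on an object; "force" is the grip in N (left out, the last holds). Time passes only in rows, so rows that do not move let the fingers close, or fill a call up. It gives the time, the measured TCP pose, the force, the opening and the grip force at its end, in the units of the state.
- get_obs(): the state, without advancing time (a new reading comes with each control period).
- vision.capture(name): name is "side" or "top"; returns a dict with "pixels" (480x640x3 uint8, red, green, blue), "vertical_fov" (degrees; the focal length in pixels is half the picture's height over the tangent of half this angle, whatever the lens; pixels are square), "cx", "cy" (the principal point, pixels), "dist_coeffs" ([k1, k2, p1, p2, k3] as OpenCV has them; the pictures are not rectified), "R" (3x3) and "t" (3): a world point X has camera coordinates R X + t. Camera axes: x right, y down, z forward; pixel columns grow to the right and rows downward; lengths in m; the calibration is good to about 2 mm. A picture is of the moment at which its call begins. There is no depth.
- job.hand_in(): hands the job in; it is judged then, once.
The state is a dict: "time_s": time; "qpos": joint angles; "qd": joint speeds; "joint_torque": joint torques, N m; "eef_pos": TCP position; "tcp_rot": TCP orientation; "contact_force": force on the tool from outside, world axes, zero at the start; "torque": the same for the moment, N m; "width": opening from 0.0 (shut) to 1.0 (fully open); "grip_force": force on a finger pad.
Only numpy, scipy, OpenCV 4.12 (cv2) and the standard library are available. Lean on these libraries where they do the work, as an engineer would, in place of code of your own. Each camera call takes 0.05 s, during which the arm holds its last target. There are 200 camera calls.

## Working session

There is one attempt and no reset: what is moved stays moved. The work goes in short steps, Python scripts to look and compute and a tool call to move; the robot and the scene stay as the last step left them, time stands still between calls to the robot, and variables do not carry over. Pictures are saved under pics/ and viewed, at most 10 in all, crops included, and the job is handed in when it is done.

Besides the shell and the picture viewer there is one more tool, called after "Call:" as name(argument=value, ...), one argument or row to a line, values as JSON. apply_moves: Moves the arm, as the interface text tells. Its arguments: {"type":"object","properties":{"plan":{"type":"string"},"hand":{"type":"number"},"force":{"type":"number"}},"required":["plan"]}

```bash
mkdir -p pics; ls
python3 - <<'E'
from station import get_obs, vision, job
import cv2,numpy as np
print(get_obs())
for n in("side","top"):
    c=vision.capture(n); cv2.imwrite(f"pics/{n}0.png",c["pixels"][:,:,::-1])
    print(n,{k:v for k,v in c.items() if k!="pixels"})
E
```

```text
pics
{'time_s': 0.0, 'qpos': array([-1.36581265e+00,  4.87065684e-02,  9.75911788e-02,  1.62201746e+00,
        2.49157742e-05,  1.44299634e+00]), 'qd': array([-3.04817679e-04, -5.16671388e-05,  1.89685294e-03, -6.89234169e-04,
        2.40401826e-03, -1.38844292e-03]), 'joint_torque': array([ 8.92904882e-05, -3.38784492e+01,  3.20014536e+01,  2.03541369e-02,
       -1.17542413e-05, -9.34677360e-06]), 'eef_pos': array([ 0.17138436, -0.49564479,  0.25513675]), 'tcp_rot': array([-3.09589997e+00, -5.19939692e-01,  1.02420244e-04]), 'contact_force': array([0.5195834 , 0.16602418, 0.54386553]), 'torque': array([-0.04238793, -0.01765788,  0.01693804]), 'grip_force': 0.0, 'width': 0.9988859446797356}
side {'vertical_fov': 44.51618626477047, 'cx': 324.14249080982177, 'cy': 237.14504704655462, 'dist_coeffs': array([-0.13969736,  0.        ,  0.        ,  0.        ,  0.        ]), 'R': array([[-0.95938427, -0.28195268, -0.00919319],
       [-0.17850561,  0.63198008, -0.75414649],
       [ 0.21844354, -0.72187524, -0.65664188]]), 't': array([0.50634108, 0.21083009, 1.09703137])}
top {'vertical_fov': 49.220071611446286, 'cx': 315.19469292215115, 'cy': 236.4372919862345, 'dist_coeffs': array([-0.01608905,  0.        ,  0.        ,  0.        ,  0.        ]), 'R': array([[ 0.01167338, -0.99986716,  0.01137515],
       [-0.99338868, -0.01289551, -0.11407297],
       [ 0.11420451, -0.00996833, -0.99340725]]), 't': array([-0.04261356,  0.53414572,  1.29229415])}
```

View pics/top0.png

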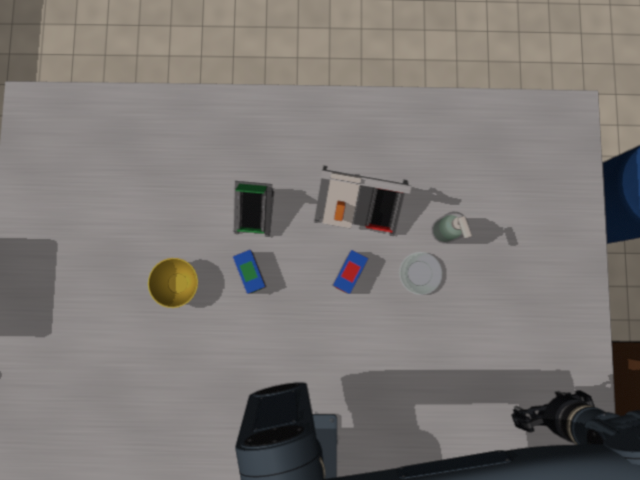

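View pics/side0.png

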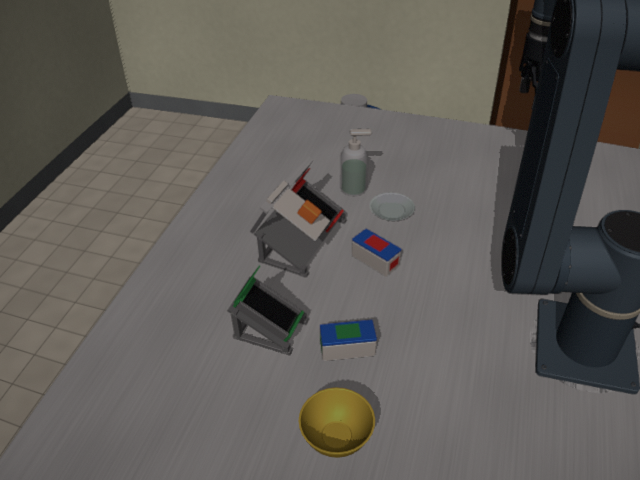

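Top view: green box about (249,271), red box (350,271), green nest (253,208), red nest (383,209), orange grip (340,211). The upslope direction points away from the robot. Next I'll enlarge both nests to pick corners, and measure the boxes.

```bash
cat > h.py <<'E'
import cv2,numpy as np
from station import get_obs, vision, job
def K(c):
    f=240/np.tan(np.radians(c["vertical_fov"]/2)); return np.array([[f,0,c["cx"]],[0,f,c["cy"]],[0,0,1]])
def ray(c,p):
    u=cv2.undistortPoints(np.array(p,float).reshape(-1,1,2),K(c),c["dist_coeffs"]).reshape(-1,2)
    d=np.c_[u,np.ones(len(u))]@c["R"]; return -c["R"].T@c["t"],d
def onz(c,p,z):
    o,d=ray(c,p); return o+d*((z-o[2])/d[:,2])[:,None]
def proj(c,X):
    return cv2.projectPoints(np.array(X,float).reshape(-1,3),cv2.Rodrigues(c["R"])[0],c["t"],K(c),c["dist_coeffs"])[0].reshape(-1,2)
def mask(c,col):
    h=cv2.cvtColor(c["pixels"],cv2.COLOR_RGB2HSV); H,S,V=[h[:,:,i].astype(int) for i in range(3)]
    r={"red":((H<5)|(H>174))&(S>170)&(V>90),"green":(H>45)&(H<80)&(S>150)&(V>50),"blue":(H>105)&(H<128)&(S>150)&(V>80),"orange":(H>5)&(H<17)&(S>170)&(V>120)}[col]
    return r.astype(np.uint8)
def blobs(c,col,amin=15):
    cs,_=cv2.findContours(mask(c,col),cv2.RETR_EXTERNAL,cv2.CHAIN_APPROX_NONE)
    return [k for k in cs if cv2.contourArea(k)>amin]
def cen(k):
    m=cv2.moments(k); return [m["m10"]/m["m00"],m["m01"]/m["m00"]]
E
python3 - <<'E'
from h import *
for n in("top","side"):
    c=vision.capture(n)
    for col in("red","green","orange"):
        for k in blobs(c,col): print(n,col,cv2.contourArea(k),np.round(cen(k),1),np.round(onz(c,[cen(k)],.0535)[0],4))
    for k in blobs(c,"blue",200):
        if n=="side" and cen(k)[1]<100: continue
        w=onz(c,k.reshape(-1,2)+0.0,.052)[:,:2].astype(np.float32)
        print(n,"lid",np.round(cen(k),1),cv2.minAreaRect(w))
    P=c["pixels"][:,:,::-1]
    cr=[P[175:245,228:288],P[158:242,314:414]] if n=="top" else [P[262:356,222:312],P[158:276,248:350]]
    cr=[cv2.resize(x,None,fx=k,fy=k,interpolation=cv2.INTER_CUBIC) for x,k in zip(cr,(5,5) if n=="top" else (4,4))]
    H=max(x.shape[0] for x in cr)
    cr=[cv2.copyMakeBorder(x,0,H-x.shape[0],0,0,cv2.BORDER_CONSTANT) for x in cr]
    cv2.imwrite(f"pics/{n}1.png",np.hstack(cr)); print([x.shape for x in cr])
E
```

```text
top red 160.5 [350.3 271.2] [ 0.4468 -0.1233  0.0535]
top red 25.0 [381.  228.5] [ 0.5539 -0.1994  0.0535]
top green 162.5 [248.2 271. ] [0.4442 0.1279 0.0535]
top green 28.0 [250.6 229.6] [0.5471 0.1249 0.0535]
top green 133.0 [251.  188.5] [0.6508 0.1265 0.0535]
top orange 80.5 [339.4 211.8] [ 0.5947 -0.0954  0.0535]
top lid [350.3 271.3] ((0.4467080533504486, -0.12349551171064377), (0.04414587840437889, 0.09642480313777924), 63.615665435791016)
top lid [248.8 271.4] ((0.44361642003059387, 0.12672600150108337), (0.09690046310424805, 0.045367829501628876), 22.731781005859375)
[(420, 300, 3), (420, 500, 3)]
side red 26.5 [393.8 263.4] [ 0.3994 -0.0718  0.0535]
side red 157.0 [376.4 242.6] [ 0.4478 -0.1248  0.0535]
side red 25.5 [337.3 216.4] [ 0.5515 -0.1877  0.0535]
side red 17.0 [298.9 185.4] [ 0.6721 -0.2771  0.0535]
side green 263.0 [347.5 330.8] [0.4455 0.1268 0.0535]
side green 45.5 [294.3 324.5] [0.5437 0.1394 0.0535]
side green 123.5 [245.  290.1] [0.665  0.0826 0.0535]
side orange 249.0 [308.8 211.3] [ 0.6188 -0.1878  0.0535]
side lid [347.5 332.4] ((0.4451177418231964, 0.1288279891014099), (0.09822936356067657, 0.04913224279880524), 22.88019561767578)
side lid [376.7 245.7] ((0.44776451587677, -0.12168016284704208), (0.047994520515203476, 0.09843379259109497), 63.210758209228516)
[(472, 360, 3), (472, 408, 3)]
```

View pics/top1.png

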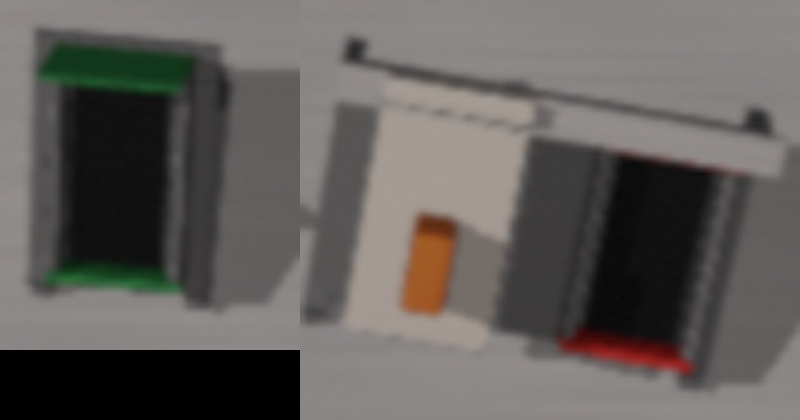

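View pics/side1.png

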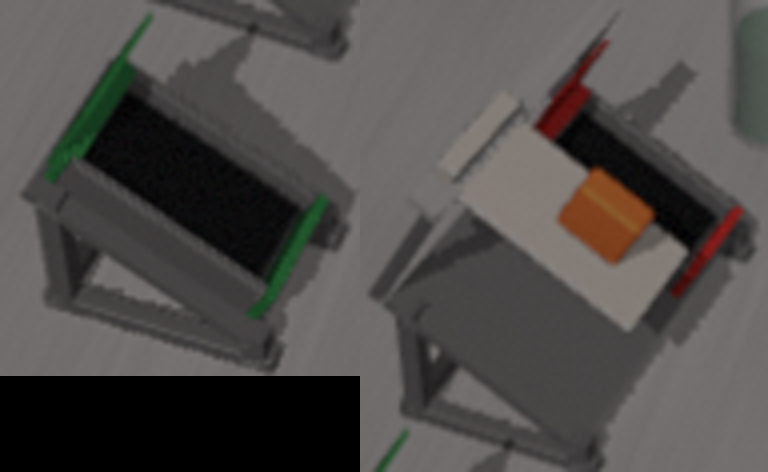

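Top crop (full ≈ 228+u/5, 175+v/5 for green; 314+(u−300)/5, 158+v/5 for red): the lower green wall's outer edge runs (43,286)–(182,292) and the red one (557,346)–(693,374). In the side crop the green wall's outer edge is (327,199)–(253,317). The red one runs (742,207)–(677,297), partly hidden by the cover.

Run:
```python
from h import *
T=vision.capture("top");S=vision.capture("side")
f=lambda p,o,k:(np.array(p,float)+.5)/k-.5+o
s,co=.5,np.cos(np.pi/6)
def nest(p,yaw,x,y,z):
    h=x*co-z*s; return np.array([p[0]+h*np.cos(yaw)-y*np.sin(yaw),p[1]+h*np.sin(yaw)+y*np.cos(yaw),.06+x*s+z*co])
est={}
for n,tp,to,sp,so in (("green",[(43,286),(182,292)],(228,175),[(253,317),(327,199)],(222,262)),("red",[(257,346),(393,374)],(314,158),[(317,297),(382,207)],(248,158))):
    for c,p,o,k,nm in((T,tp,to,5,"top"),(S,sp,so,4,"side")):
        w=onz(c,f(p,np.array(o),k),.0404); d=w[0]-w[1]; yaw=np.arctan2(-d[0],d[1]); m=w.mean(0)
        h=-.06*co-.012*s; org=m[:2]-h*np.array([np.cos(yaw),np.sin(yaw)])
        print(n,nm,np.round(w[:,:2],4).tolist(),"len",np.linalg.norm(d),"yaw",np.degrees(yaw),"org",org)
# plate/side-wall yaw cues in top: dark mask
for n,(r0,r1,c0,c1) in dict(green=(190,230,240,266),red=(188,232,364,404)).items():
    g=T["pixels"][r0:r1,c0:c1].max(2); m=(g<45).astype(np.uint8)
    cs,_=cv2.findContours(m,cv2.RETR_EXTERNAL,cv2.CHAIN_APPROX_NONE); k=max(cs,key=cv2.contourArea)
    print(n,"black",cv2.minAreaRect(k+np.array([c0,r0])))
# orange corners
for c,nm in((T,"top"),(S,"side")):
    k=blobs(c,"orange")[0]; print(nm,cv2.minAreaRect(k),cv2.approxPolyDP(k,2,True).reshape(-1,2).tolist())
```

```text
green top [[0.5427, 0.1622], [0.5405, 0.0925]] len 0.0697134930384836 yaw -1.74379419525404 org [0.59952834 0.12555071]
green side [[0.5521, 0.1709], [0.5416, 0.0928]] len 0.07877567537177918 yaw -7.619356721867513 org [0.60429104 0.12418783]
red top [[0.5596, -0.1609], [0.5463, -0.2294]] len 0.06977120043261964 yaw -10.98424270402762 org [ 0.60980381 -0.20620378]
red side [[0.5636, -0.1447], [0.5497, -0.2319]] len 0.08837011005713104 yaw -9.042933234690803 org [ 0.61389582 -0.19740671]
green black ((250.15000915527344, 210.45001220703125), (21.844593048095703, 36.114044189453125), 3.3664605617523193)
red black ((383.1585388183594, 207.92681884765625), (20.114795684814453, 36.108848571777344), 12.094758033752441)
top ((339.3648681640625, 211.81080627441406), (6.575959205627441, 14.960308074951172), 9.462322235107422) [[338, 204], [335, 218], [341, 219], [343, 205]]
side ((308.7804870605469, 211.52439880371094), (17.803810119628906, 15.773550987243652), 38.65980911254883) [[306, 201], [298, 212], [310, 222], [319, 210]]
```

```bash
cat >> h.py <<'E'
s,co=.5,np.cos(np.pi/6)
def nest(p,yaw,X):
    x,y,z=np.array(X,float).T; h=x*co-z*s
    return np.c_[p[0]+h*np.cos(yaw)-y*np.sin(yaw),p[1]+h*np.sin(yaw)+y*np.cos(yaw),.06+x*s+z*co]
E
cat > ov.py <<'E'
from h import *
import sys
G=eval(sys.argv[1]);Rr=eval(sys.argv[2]);out=sys.argv[3]
rows=[]
for n in("top","side"):
    c=vision.capture(n);P=np.ascontiguousarray(c["pixels"][:,:,::-1])
    cr=[(175,245,228,298),(158,242,314,414)] if n=="top" else [(262,346,222,312),(160,244,248,350)]
    ims=[]
    for (r0,r1,c0,c1),q in zip(cr,(G,Rr)):
        k=4 if n=="top" else 3.5
        I=cv2.resize(P[r0:r1,c0:c1],(int((c1-c0)*k),int((r1-r0)*k)),interpolation=cv2.INTER_CUBIC)
        I=np.clip(I*1.6,0,255).astype(np.uint8)
        def L(pts,col):
            a=proj(c,nest(q[:2],np.radians(q[2]),pts)); a=((a-[c0,r0]+.5)*k-.5)
            cv2.polylines(I,[np.round(a*8).astype(int).reshape(-1,1,2)],True,col,1,cv2.LINE_AA,3)
        L([(-.06,-.034,.012),(.06,-.034,.012),(.06,.034,.012),(-.06,.034,.012)],(255,255,0))
        L([(-.05,-.024,.005),(.05,-.024,.005),(.05,.024,.005),(-.05,.024,.005)],(255,0,255))
        if q is Rr: L([(.066,-.045,.067),(.084,-.045,.067),(.084,.165,.067),(.066,.165,.067)],(0,255,0))
        ims.append(I)
    H=max(i.shape[0] for i in ims); ims=[cv2.copyMakeBorder(i,0,H-i.shape[0],0,0,cv2.BORDER_CONSTANT) for i in ims]
    a=np.hstack(ims); rows.append(cv2.copyMakeBorder(a,0,0,0,760-a.shape[1],cv2.BORDER_CONSTANT))
I=np.vstack(rows); print(I.shape); cv2.imwrite(out,I[:600])
E
python3 ov.py "(.600,.1255,-2)" "(.611,-.205,-9)" pics/ov1.png
```

```text
(630, 760, 3)
```

View pics/ov1.png

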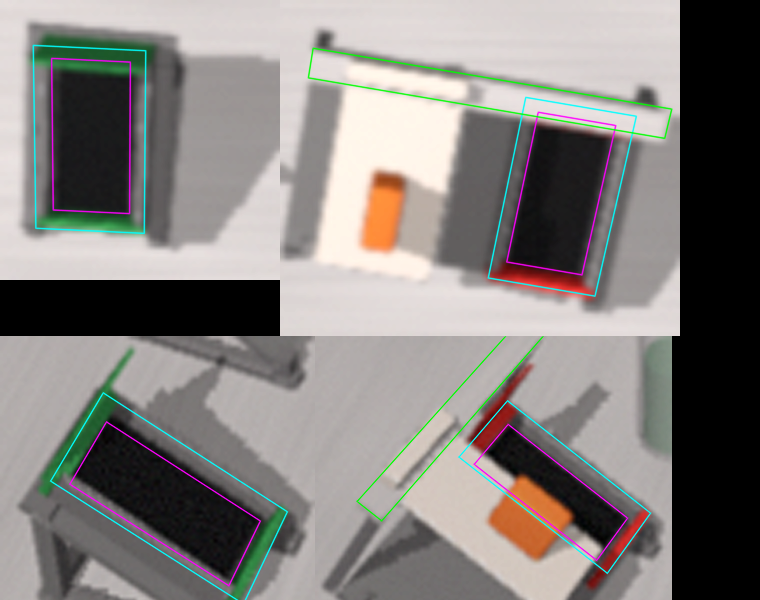

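The overlay fits both nests to about 2 mm: green at (.600, .1255), red at (.611, -.205), yaws about -2.7° and -9°. The tool can't tilt, so each box has to pivot in the pads. I'll lever its underside on the nest's marker board or rail and then seat it. The red box goes first.

Call:
apply_moves(
  plan="0 0 0.0027 -6.715;0 0 0.0027 -6.715;0 0 0.0027 -6.715;0 0 0.0027 -6.715;0 0 0.0027 -6.715;0 0 0.0027 -6.715;0 0 0.0027 -6.715;0 0 0.0027 -6.715;0 0 0.0027 -6.715;0 0 0.0027 -6.715",
  hand=1,
  force=40,
)

```text
time_s: 1.23
eef_pos: [0.1715, -0.4962, 0.2292]
tcp_rot: [2.287, 2.154, 0.0]
contact_force: [-0.1, -0.8, 0.4]
width: 0.996
grip_force: 0.0
```

Call:
apply_moves(
  plan="0 0 0.0027 -6.715;0 0 0.0027 -6.715;0 0 0.0027 -6.715;0 0 0.0027 -6.715;0 0 0.0027 -6.715;0 0 0.0027 -6.715;0 0 0.0027 -6.715;0 0 0.0027 -6.715;0 0 0.0027 -6.715;0 0 0.0027 -6.715",
)

```text
time_s: 2.07
eef_pos: [0.1715, -0.4962, 0.2022]
tcp_rot: [0.715, 3.059, 0.0]
contact_force: [-0.5, 0.2, 0.8]
width: 1.003
grip_force: 0.0
```

Call:
apply_moves(
  plan="-0.0035 0.0228 0 0;-0.0035 0.0228 0 0;-0.0035 0.0228 0 0;-0.0035 0.0228 0 0;-0.0035 0.0228 0 0;-0.0035 0.0228 0 0;-0.0035 0.0228 0 0;-0.0035 0.0228 0 0;-0.0035 0.0228 0 0;-0.0035 0.0228 0 0",
)

```text
time_s: 2.9
eef_pos: [0.3055, -0.3071, 0.2025]
tcp_rot: [0.724, 3.057, -0.0]
contact_force: [-0.1, -0.5, -0.1]
width: 1.002
grip_force: 0.0
```

Call:
apply_moves(
  plan="-0.0035 0.0228 0 0;-0.0035 0.0228 0 0;-0.0035 0.0228 0 0;-0.0035 0.0228 0 0;-0.0035 0.0228 0 0;-0.0035 0.0228 0 0;-0.0035 0.0228 0 0;-0.0035 0.0228 0 0;-0.0035 0.0228 0 0;-0.0035 0.0228 0 0",
)

```text
time_s: 3.73
eef_pos: [0.4391, -0.1189, 0.2025]
tcp_rot: [0.723, 3.057, -0.0]
contact_force: [0.6, -1.0, -0.2]
width: 0.997
grip_force: 0.0
```

Call:
apply_moves(
  plan="0 0 0.0165 0;0 0 0.0165 0;0 0 0.0165 0;0 0 0.0165 0;0 0 0.0165 0;0 0 0.0165 0;0 0 0.0165 0;0 0 0.0165 0;0 0 0.0165 0;0 0 0.004 0",
)

```text
time_s: 4.57
eef_pos: [0.4364, -0.1191, 0.047]
tcp_rot: [-0.723, -3.052, -0.001]
contact_force: [-0.2, 1.0, -1.2]
width: 1.0
grip_force: 0.0
```

Call:
apply_moves(
  plan="0 0 0 0;0 0 0 0;0 0 0 0;0 0 0 0;0 0 0 0;0 0 0 0;0 0 0 0;0 0 0 0;0 0 0 0;0 0 0 0",
  hand=-1,
)

```text
time_s: 5.4
eef_pos: [0.4397, -0.1205, 0.0514]
tcp_rot: [0.723, 3.054, -0.001]
contact_force: [-0.5, 0.2, 5.7]
width: 0.551
grip_force: 44.8
```

Call:
apply_moves(
  plan="0 0 -0.002 0;0 0 -0.004 0;0 0 -0.006 0;0 0 -0.01 0;0 0 -0.02 0;0 0 -0.025 0;0 0 -0.025 0;0 0 -0.025 0;0 0 -0.02 0;0 0 -0.01 0",
)

```text
time_s: 6.23
eef_pos: [0.4397, -0.1205, 0.2007]
tcp_rot: [0.722, 3.052, -0.001]
contact_force: [0.3, -0.1, -3.1]
width: 0.554
grip_force: 44.0
```

Run:
```python
from h import *
c=vision.capture("side")["pixels"][120:330,230:470,::-1]
cv2.imwrite("pics/a.png",cv2.resize(c,None,fx=2.5,fy=2.5))
```

```text
(no output)
```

View pics/a.png

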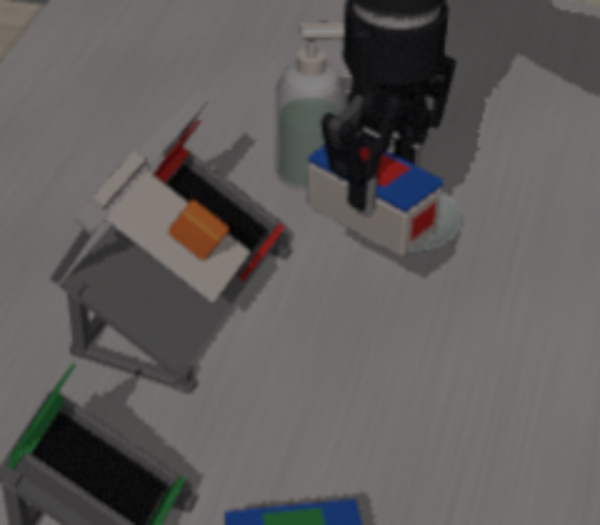

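Red box held level at image (375,200), with the finger near the box centre. I'll carry it above the red nest's rail, aligned with the nest.

Call:
apply_moves(
  plan="0 0 -0.008 -5.87;0 0 -0.008 -5.87;0 0 -0.008 -5.86;-0.0249 -0.0081 0 0;-0.0249 -0.0081 0 0;-0.0249 -0.0081 0 0;-0.0249 -0.0081 0 0;-0.0249 -0.0081 0 0;-0.0249 -0.0081 0 0;-0.0249 -0.0081 0 0",
)

```text
time_s: 7.12
eef_pos: [0.6021, -0.2035, 0.2186]
tcp_rot: [-0.247, -3.129, -0.002]
contact_force: [0.8, -0.5, -3.0]
width: 0.551
grip_force: 44.0
```

Call:
apply_moves(
  plan="0 0 0 0;0 0 0.006 0;0 0 0.006 0;0 0 0.004 0;0 0 0.002 0;0 0 0.002 0;0 0 0.002 0;0 0 0.002 0;0 0 0 0;0 0 0 0",
  force=20,
)

```text
time_s: 7.95
eef_pos: [0.5977, -0.203, 0.2028]
tcp_rot: [-0.248, -3.13, 0.005]
contact_force: [-14.3, 1.4, 17.3]
width: 0.554
grip_force: 48.1
```

Call:
apply_moves(
  plan="0.002 0 0.002 0;0.002 0 0.002 0;0.002 0 0.002 0;0.002 0 0.002 0;0.002 0 0.002 0;0 0 0 0;0 0 0 0;0 0 0 0;0 0 0 0;0 0 0 0",
  force=20,
)

```text
time_s: 8.78
eef_pos: [0.5914, -0.202, 0.1909]
tcp_rot: [0.247, 3.127, -0.005]
contact_force: [-2.9, -0.2, 6.9]
width: 0.551
grip_force: 49.6
```

Run:
```python
from h import *
c=vision.capture("side")["pixels"][90:300,230:470,::-1]
cv2.imwrite("pics/b.png",cv2.resize(c,None,fx=2.5,fy=2.5))
```

```text
(no output)
```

View pics/b.png

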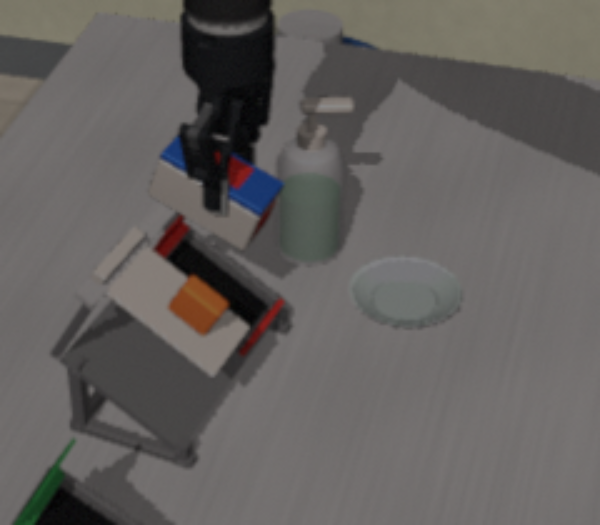

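The box is pivoting in the pads as planned: its long lower edge runs (150,190)–(243,248), so it is already part-tilted. I'll continue the levering.

Call:
apply_moves(
  plan="0.002 0 0.0025 0;0.002 0 0.0025 0;0.002 0 0.0025 0;0.002 0 0.0025 0;0.001 0 0.002 0;0 0 0 0;0 0 0 0;0 0 0 0;0 0 0 0;0 0 0 0",
)

```text
time_s: 9.67
eef_pos: [0.5834, -0.2004, 0.1782]
tcp_rot: [0.247, 3.126, -0.003]
contact_force: [-1.1, -0.1, 5.1]
width: 0.555
grip_force: 51.2
```

```bash
cat > tilt.py <<'E'
from h import *
import sys
# tilt of held box from its end tag / lid in the side view: white side lower edge direction
yaw=np.radians(float(sys.argv[1])); c=vision.capture("side"); o=get_obs(); P=o["eef_pos"]; print(np.round(P,4),o["contact_force"].round(1))
p0=proj(c,[P-[0,0,.04]])[0]
u=np.array([np.cos(yaw),np.sin(yaw),0])
for t in (0,10,20,30,40):
    d=u*np.cos(np.radians(t))+np.array([0,0,np.sin(np.radians(t))]); a=proj(c,[P+d*.05-[0,0,.03],P-d*.05-[0,0,.03]])
    e=a[1]-a[0]; print(t,"img angle",np.degrees(np.arctan2(e[1],e[0])).round(1))
m=mask(c,"blue"); r=int(p0[1]);q=int(p0[0]); w=np.zeros_like(m); w[max(0,r-70):r+50,q-50:q+60]=1; m=m*w
ys,xs=np.nonzero(m); k=cv2.convexHull(np.c_[xs,ys].astype(np.int32))
a=cv2.approxPolyDP(k,2.0,True).reshape(-1,2)
for i in range(len(a)):
    e=a[(i+1)%len(a)]-a[i]
    if np.hypot(*e)>12: print(a[i],a[(i+1)%len(a)],"len",np.hypot(*e).round(1),"ang",(np.degrees(np.arctan2(e[1],e[0]))%180).round(1))
E
python3 tilt.py -9
```

```text
[ 0.5834 -0.2004  0.1781] [-0.6 -0.8  6.5]
0 img angle 14.9
10 img angle 23.0
20 img angle 30.7
30 img angle 38.1
40 img angle 45.5
[344 172] [335 182] len 13.5 ang 132.0
[335 182] [300 154] len 44.8 ang 38.7
[300 154] [310 144] len 14.1 ang 135.0
[310 144] [344 172] len 44.0 ang 39.5
```

```bash
cat > lid.py <<'E'
from h import *
import sys
O=np.array([float(sys.argv[1]),float(sys.argv[2]),.06]); yaw=np.radians(float(sys.argv[3])); pts=eval(sys.argv[4]); n=sys.argv[5] if len(sys.argv)>5 else "side"
c=vision.capture(n); P=get_obs()["eef_pos"]
u=np.array([np.cos(yaw),np.sin(yaw),0]); v=np.array([-np.sin(yaw),np.cos(yaw),0]); nx=u*co+np.array([0,0,s]); nz=-u*s+np.array([0,0,co])
yt=(P-O)@v
f=lambda X:np.round([(X-O)@nx,(X-O)@v,(X-O)@nz],4)
print("TCP nest",f(P))
def onp(p,y):
    o,d=ray(c,[p]); d=d[0]; return o+d*((O+v*y-o)@v)/(d@v)
for p,y in zip(pts,(yt-.024,yt+.024,yt+.024,yt-.024)): print(p,f(onp(p,y)))
E
python3 lid.py .611 -.205 -9 "[(344,172),(335,182),(300,154),(310,144)]"
```

```text
TCP nest [0.0349 0.0002 0.1163]
(344, 172) [-0.0066 -0.0238  0.1135]
(335, 182) [-0.0046  0.0242  0.1177]
(300, 154) [0.0898 0.0242 0.1189]
(310, 144) [ 0.0888 -0.0238  0.1164]
```

Call:
apply_moves(
  plan="0.002 0 -0.0035 0;0.0052 0 0.003 0;0.0052 0 0.003 0;0.0052 0 0.003 0;0.0052 0 0.003 0;0.0052 0 0.003 0;0.0052 0 0.003 0;0.0052 0 0.003 0;0 0 0 0;0 0 0 0",
  force=40,
)

```text
time_s: 10.6
eef_pos: [0.5446, -0.1942, 0.1569]
tcp_rot: [-0.248, -3.131, -0.0]
contact_force: [-0.9, -0.3, -2.6]
width: 0.553
grip_force: 50.2
```

```bash
python3 tilt.py -9; python3 lid.py .611 -.205 -9 "[]"
```

```text
[ 0.545  -0.1943  0.1573] [-0.1 -0.4 -3.2]
0 img angle 15.2
10 img angle 23.2
20 img angle 30.8
30 img angle 38.2
40 img angle 45.6
[361 183] [352 195] len 15.0 ang 126.9
[352 195] [317 167] len 44.8 ang 38.7
[317 167] [327 157] len 14.1 ang 135.0
[327 157] [361 183] len 42.8 ang 37.4
TCP nest [-8.900e-03  1.000e-04  1.177e-01]
```

Call:
apply_moves(
  plan="-0.0025 0 0.0043 0;-0.0025 0 0.0043 0;-0.0025 0 0.0043 0;-0.0025 0 0.0043 0;-0.0025 0 0.0043 0;-0.0025 0 0.0043 0;-0.0025 0 0.0043 0;-0.0025 0 0.0043 0;-0.0025 0 0.0043 0;-0.0017 0 -0.001 0",
)

```text
time_s: 11.53
eef_pos: [0.5684, -0.1978, 0.1179]
tcp_rot: [-0.247, -3.13, -0.001]
contact_force: [-0.6, 0.4, -3.3]
width: 0.553
grip_force: 50.1
```

Call:
apply_moves(
  plan="-0.0015 0 0.0026 0;-0.0015 0 0.0026 0;-0.001 0 0.0017 0;-0.001 0 0.0017 0;-0.0005 0 0.0009 0;-0.0005 0 0.0009 0;-0.0005 0 0.0009 0;-0.0005 0 0.0009 0;0 0 0 0;0 0 0 0",
)

```text
time_s: 12.37
eef_pos: [0.5758, -0.1992, 0.1074]
tcp_rot: [-0.247, -3.132, -0.0]
contact_force: [0.3, -0.2, -3.7]
width: 0.556
grip_force: 50.1
```

```bash
python3 tilt.py -9; python3 lid.py .611 -.205 -9 "[]"
```

```text
[ 0.5758 -0.1992  0.1075] [-0.4  0.2 -2.7]
0 img angle 15.8
10 img angle 23.6
20 img angle 30.9
30 img angle 38.1
40 img angle 45.3
[347 198] [338 209] len 14.2 ang 129.3
[338 209] [304 182] len 43.4 ang 38.5
[304 182] [313 172] len 13.5 ang 132.0
[313 172] [347 198] len 42.8 ang 37.4
TCP nest [-0.0071  0.0002  0.0589]
```

Call:
apply_moves(
  plan="-0.0005 0 0.0009 0;-0.0005 0 0.0009 0;-0.0005 0 0.0009 0;-0.0005 0 0.0009 0;-0.0005 0 0.0009 0;-0.0005 0 0.0009 0;0 0 0 0;0 0 0 0;0 0 0 0;0 0 0 0",
)

```text
time_s: 13.3
eef_pos: [0.5786, -0.1996, 0.1022]
tcp_rot: [-0.247, -3.131, 0.0]
contact_force: [-4.3, 1.4, 1.5]
width: 0.549
grip_force: 50.6
```

```bash
python3 tilt.py -9; python3 lid.py .611 -.205 -9 "[]"
```

```text
[ 0.5786 -0.1996  0.1021] [-4.7 -0.1  1.5]
0 img angle 15.8
10 img angle 23.6
20 img angle 31.0
30 img angle 38.1
40 img angle 45.3
[346 199] [337 211] len 15.0 ang 126.9
[337 211] [303 184] len 43.4 ang 38.5
[303 184] [313 174] len 14.1 ang 135.0
[313 174] [346 199] len 41.4 ang 37.1
TCP nest [-0.0074  0.0002  0.0528]
```

Call:
apply_moves(
  plan="-0.0005 0 0.0009 0;-0.0005 0 0.0009 0;-0.0005 0 0.0009 0;0 0 0 0;0 0 0 0;0 0 0 0;0 0 0 0;0 0 0 0;0 0 0 0;0 0 0 0",
)

```text
time_s: 14.23
eef_pos: [0.5802, -0.1999, 0.0993]
tcp_rot: [-0.247, -3.132, 0.0]
contact_force: [-5.7, 2.0, 2.0]
width: 0.558
grip_force: 50.8
```

Call:
apply_moves(
  plan="-0.0005 0 0.0009 0;-0.0005 0 0.0009 0;0 0 0 0;0 0 0 0;0 0 0 0;0 0 0 0;0 0 0 0;0 0 0 0;0 0 0 0;0 0 0 0",
)

```text
time_s: 15.07
eef_pos: [0.5804, -0.1999, 0.0989]
tcp_rot: [-0.247, -3.13, 0.0]
contact_force: [-8.8, 2.4, 7.0]
width: 0.556
grip_force: 51.5
```

```bash
python3 tilt.py -9|tail -4; python3 lid.py .611 -.205 -9 "[]"
```

```text
[345 201] [336 212] len 14.2 ang 129.3
[336 212] [303 184] len 43.3 ang 40.3
[303 184] [313 175] len 13.5 ang 138.0
[313 175] [345 201] len 41.2 ang 39.1
TCP nest [-0.0075  0.0002  0.0491]
```

Call:
apply_moves(
  plan="-0.0005 0 0.0009 0;-0.0005 0 0.0009 0;-0.0005 0 0.0009 0;-0.0005 0 0.0009 0;0 0 0 0;0 0 0 0;0 0 0 0;0 0 0 0;0 0 0 0;0 0 0 0",
)

```text
time_s: 16.0
eef_pos: [0.5805, -0.1999, 0.0986]
tcp_rot: [-0.247, -3.128, 0.001]
contact_force: [-18.9, 5.3, 21.2]
width: 0.552
grip_force: 53.3
```

```bash
python3 tilt.py -9|tail -4; python3 lid.py .611 -.205 -9 "[]"
```

```text
[345 201] [336 212] len 14.2 ang 129.3
[336 212] [303 184] len 43.3 ang 40.3
[303 184] [313 175] len 13.5 ang 138.0
[313 175] [345 201] len 41.2 ang 39.1
TCP nest [-0.0075  0.0002  0.0489]
```

Call:
apply_moves(
  plan="0.0005 0 -0.0009 0;0.0005 0 -0.0009 0;0.0005 0 -0.0009 0;0.0005 0 -0.0009 0;0.0005 0 -0.0009 0;0 0 0 0;0 0 0 0;0 0 0 0;0 0 0 0;0 0 0 0",
)

```text
time_s: 16.93
eef_pos: [0.5803, -0.1999, 0.0988]
tcp_rot: [-0.248, -3.131, 0.0]
contact_force: [-6.8, 1.7, 2.9]
width: 0.551
grip_force: 51.0
```

Call:
apply_moves(
  plan="0 0 0 0;0 0 0 0;0 0 0 0;0 0 0 0;0 0 0 0;0 0 0 0;0 0 0 0;0 0 0 0;0 0 0 0;0 0 0 0",
  hand=0.85,
)

```text
time_s: 17.77
eef_pos: [0.5808, -0.2, 0.0984]
tcp_rot: [0.247, 3.132, 0.0]
contact_force: [0.1, 0.2, -0.7]
width: 0.925
grip_force: 0.0
```

Call:
apply_moves(
  plan="0 0 -0.003 0;0 0 -0.006 0;0 0 -0.01 0;0 0 -0.018 0;0 0 -0.02 0;0 0 -0.02 0;0 0 -0.02 0;0 0 -0.015 0;0 0 -0.01 0;0 0 -0.005 0",
)

```text
time_s: 18.6
eef_pos: [0.5817, -0.2004, 0.2286]
tcp_rot: [0.247, 3.128, -0.003]
contact_force: [0.9, -0.2, -0.9]
width: 0.925
grip_force: 0.0
```

```bash
python3 - <<'E'
from h import *
T=vision.capture("top");S=vision.capture("side")
O=np.array([.611,-.205,.06]); yaw=np.radians(-9)
u=np.array([np.cos(yaw),np.sin(yaw),0]); v=np.array([-np.sin(yaw),np.cos(yaw),0]); nx=u*co+np.array([0,0,s]); nz=-u*s+np.array([0,0,co])
def onn(c,p,z):
    o,d=ray(c,p); return [np.round([(X-O)@nx,(X-O)@v,(X-O)@nz],4) for X in (o+k*((z-(o-O)@nz)/(k@nz)) for k in d)]
q=lambda p,o,k:(np.array(p,float)+.5)/k-.5+np.array(o)
print("grip top",onn(T,q([(102,307),(143,315),(112,236),(155,240)],(314,158),5),.1))
print("grip side",onn(S,q([(238,165),(295,212)],(248,158),4),.1))
print("plate top-right corners",onn(T,q([(190,350),(228,140)],(314,158),5),.066))
m=mask(S,"blue");ks=[k for k in blobs(S,"blue",200)]
for k in ks:
    print(np.round(cen(k),1),cv2.approxPolyDP(cv2.convexHull(k),2,True).reshape(-1,2).tolist())
for k in blobs(T,"blue",100): print("top",np.round(cen(k),1), onn(T,[cen(k)],.0535))
I=S["pixels"][90:300,230:470,::-1]; cv2.imwrite("pics/d.png",cv2.resize(I,None,fx=2.5,fy=2.5))
E
python3 lid.py .611 -.205 -9 "[]"
```

```text
grip top [array([-0.0189,  0.1178,  0.1   ]), array([-0.0194,  0.0983,  0.1   ]), array([0.0165, 0.119 , 0.1   ]), array([0.0181, 0.0992, 0.1   ])]
grip side [array([0.019 , 0.0972, 0.1   ]), array([-0.0188,  0.0985,  0.1   ])]
plate top-right corners [array([-0.0464,  0.0715,  0.066 ]), array([0.0607, 0.073 , 0.066 ])]
[347.5 332.4] [[372, 322], [375, 340], [322, 344], [321, 325], [367, 320]]
[324.7 194.9] [[313, 176], [346, 201], [338, 213], [304, 186]]
top [248.8 271.4] [array([-0.2184,  0.3081,  0.0535])]
top [634.7 188. ] [array([ 0.1612, -0.5454,  0.0535])]
TCP nest [0.0563 0.0002 0.1586]
```

View pics/d.png

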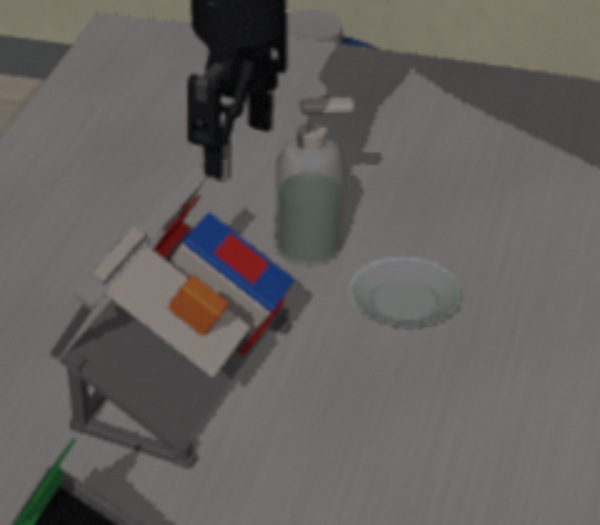

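Red box seated flat in its pocket (lid centre about (240,262) in the crop). Grip top is at nest (0, .108), so the cover has about 108 mm to travel. I'll grasp the grip next.

Call:
apply_moves(
  plan="0.0037 0.0216 0 0;0.0037 0.0216 0 0;0.0037 0.0216 0 0;0.0037 0.0216 0 0;0.0037 0.0216 0 0;0 0 0 0;0 0 0.015 0;0 0 0.015 0;0 0 0.015 0;0 0 0.01 0",
  hand=0.85,
)

```text
time_s: 19.58
eef_pos: [0.5781, -0.0904, 0.1672]
tcp_rot: [-0.247, -3.127, -0.001]
contact_force: [-1.0, 0.4, -1.1]
width: 0.926
grip_force: 0.0
```

Call:
apply_moves(
  plan="0 0 0.005 0;0 0 0.005 0;0 0 0.005 0;0 0 0.004 0;0 0 0.003 0;0 0 0.002 0;0 0 0 0;0 0 0 0;0 0 0 0;0 0 0 0",
)

```text
time_s: 20.42
eef_pos: [0.5797, -0.0905, 0.1469]
tcp_rot: [0.247, 3.131, -0.0]
contact_force: [0.1, -0.3, -0.1]
width: 0.923
grip_force: 0.0
```

```bash
python3 lid.py .611 -.205 -9 "[]"; sed -i 's/yt=(P-O)@v/yt=0.0 if len(sys.argv)>6 else (P-O)@v/' lid.py; python3 lid.py .611 -.205 -9 "[(346,201),(338,213),(304,186),(313,176)]" side 1
```

```text
TCP nest [0.0011 0.1082 0.0996]
TCP nest [0.0011 0.1082 0.0996]
(346, 201) [-0.0506 -0.024   0.0491]
(338, 213) [-0.0518  0.024   0.0508]
(304, 186) [0.0434 0.024  0.0516]
(313, 176) [ 0.0427 -0.024   0.0469]
```

Call:
apply_moves(
  plan="0 0 0 0;0 0 0 0;0 0 0 0;0 0 0 0;0 0 0 0;0 0 0 0;0 0 0 0;0 0 0 0;0 0 0 0;0 0 0 0",
  hand=-1,
  force=25,
)

```text
time_s: 21.35
eef_pos: [0.5794, -0.0905, 0.1465]
tcp_rot: [0.248, 3.132, -0.0]
contact_force: [-0.1, -0.4, 1.2]
width: 0.226
grip_force: 27.2
```

Call:
apply_moves(
  plan="0 -0.004 0 0;0 -0.008 0 0;0 -0.012 0 0;0 -0.014 0 0;0 -0.014 0 0;0 -0.014 0 0;0 -0.014 0 0;0 -0.012 0 0;0 -0.008 0 0;0 -0.003 0 0",
)

```text
time_s: 22.18
eef_pos: [0.5625, -0.1941, 0.1465]
tcp_rot: [-0.25, -3.131, 0.001]
contact_force: [-2.1, 1.3, 3.6]
width: 0.231
grip_force: 27.5
```

Call:
apply_moves(
  plan="0 -0.001 0 0;0 -0.001 0 0;0 -0.001 0 0;0 -0.001 0 0;0 -0.001 0 0;0 0 0 0;0 0 0 0;0 0 0 0;0 0 0 0;0 0 0 0",
)

```text
time_s: 23.02
eef_pos: [0.5621, -0.1966, 0.1465]
tcp_rot: [-0.246, -3.131, 0.0]
contact_force: [-4.0, 1.8, 4.4]
width: 0.233
grip_force: 27.8
```

```bash
python3 lid.py .611 -.205 -9 "[]"
```

```text
TCP nest [0.0003 0.0007 0.0997]
```

Call:
apply_moves(
  plan="0 -0.001 0 0;0 -0.001 0 0;0 -0.001 0 0;0 -0.001 0 0;0 0 0 0;0 0 0 0;0 0 0 0;0 0 0 0;0 0 0 0;0 0 0 0",
)

```text
time_s: 23.9
eef_pos: [0.5619, -0.1977, 0.1465]
tcp_rot: [-0.243, -3.132, -0.008]
contact_force: [-3.1, 9.6, 5.6]
width: 0.229
grip_force: 28.2
```

```bash
python3 lid.py .611 -.205 -9 "[]"
```

```text
TCP nest [ 0.0003 -0.0004  0.0997]
```

Cover is at its stop (force rises, no travel). Release, lift, and go to the green box.

Call:
apply_moves(
  plan="0 0.001 0 0;0 0.001 0 0;0 0 0 0;0 0 0 0;0 0 0 0;0 0 0 0;0 0 0 0;0 0 0 0;0 0 0 0;0 0 0 0",
  hand=0.85,
)

```text
time_s: 24.78
eef_pos: [0.5622, -0.1991, 0.1464]
tcp_rot: [0.248, 3.132, -0.0]
contact_force: [-0.2, -0.2, -0.5]
width: 0.927
grip_force: 0.0
```

Call:
apply_moves(
  plan="0 0 -0.003 0;0 0 -0.006 0;0 0 -0.012 0;0 0 -0.015 0;0 0 -0.015 0;0 0 -0.015 0;0 0 -0.015 0;0 0 -0.01 0;0 0 -0.006 0;0 0 -0.003 0",
  hand=1,
)

```text
time_s: 25.62
eef_pos: [0.5628, -0.1993, 0.2484]
tcp_rot: [0.247, 3.129, -0.002]
contact_force: [-1.0, 0.7, -0.7]
width: 1.001
grip_force: 0.0
```

Call:
apply_moves(
  plan="0.0175 0.0298 0 0;0.0175 0.0298 0 0;0.0175 0.0298 0 0;0.0175 0.0298 0 0;0.0175 0.0298 0 0;0.0175 0.0298 0 0;0.0175 0.0298 0 0;0.0175 0.0298 0 0;0.0175 0.0298 0 0;0.0175 0.0298 0 0",
)

```text
time_s: 26.45
eef_pos: [0.4348, 0.124, 0.2458]
tcp_rot: [-0.248, -3.131, 0.0]
contact_force: [-0.4, 0.7, -0.5]
width: 1.0
grip_force: 0.0
```

Call:
apply_moves(
  plan="0 0 0.01 -6.36;0 0 0.01 -6.36;0 0 0.01 -6.36;0 0 0.01 -6.36;0 0 0.01 -6.36;0 0 0 0;0 0 0 0;0 0 0 0;0 0 0 0;0 0 0 0",
)

```text
time_s: 27.28
eef_pos: [0.4366, 0.1227, 0.1972]
tcp_rot: [-0.618, 3.079, -0.0]
contact_force: [-0.2, -0.2, 1.1]
width: 1.0
grip_force: 0.0
```

Run:
```python
from h import *
o=get_obs(); print(o["eef_pos"],o["tcp_rot"],o["qpos"])
S=vision.capture("side")
for k in blobs(S,"orange"): print(np.round(cen(k),1),cv2.contourArea(k))
for k in blobs(S,"blue",200): print(np.round(cen(k),1))
```

```text
[0.43662198 0.12274489 0.19720952] [-6.18032785e-01  3.07880747e+00 -8.97264532e-05] [ 1.25979643e-01 -1.45570704e-01 -2.04435359e-01  1.51056455e+00
  4.14795782e-05 -2.70229935e-01]
[328.7 183.7] 153.0
[347.5 332.4]
```

Call:
apply_moves(
  plan="0 0 0.0165 0;0 0 0.0165 0;0 0 0.0165 0;0 0 0.0165 0;0 0 0.0165 0;0 0 0.0165 0;0 0 0.0165 0;0 0 0.0165 0;0 0 0.01 0;0 0 0.004 0",
)

```text
time_s: 28.17
eef_pos: [0.435, 0.1226, 0.0488]
tcp_rot: [0.619, -3.077, -0.0]
contact_force: [-1.0, -0.6, -0.0]
width: 1.002
grip_force: 0.0
```

Call:
apply_moves(
  plan="0 0 0 0;0 0 0 0;0 0 0 0;0 0 0 0;0 0 0 0;0 0 0 0;0 0 0 0;0 0 0 0;0 0 0 0;0 0 0 0",
  hand=-1,
  force=40,
)

```text
time_s: 29.0
eef_pos: [0.4374, 0.1229, 0.0519]
tcp_rot: [-0.619, 3.077, -0.0]
contact_force: [-0.2, 1.0, 5.8]
width: 0.552
grip_force: 44.6
```

Call:
apply_moves(
  plan="0 0 -0.002 0;0 0 -0.004 0;0 0 -0.006 0;0 0 -0.01 0;0 0 -0.02 0;0 0 -0.025 0;0 0 -0.025 0;0 0 -0.025 0;0 0 -0.02 0;0 0 -0.01 0",
)

```text
time_s: 29.83
eef_pos: [0.4375, 0.1229, 0.2013]
tcp_rot: [-0.619, 3.075, -0.001]
contact_force: [0.6, 0.6, -2.4]
width: 0.554
grip_force: 43.9
```

Call:
apply_moves(
  plan="0 0 -0.002 6.35;0 0 -0.002 6.35;0 0 0 6.35;0 0 0 6.35;-0.0265 0.0017 0 0;-0.0265 0.0017 0 0;-0.0265 0.0017 0 0;-0.0265 0.0017 0 0;-0.0265 0.0017 0 0;-0.0265 0.0017 0 0",
)

```text
time_s: 30.67
eef_pos: [0.5962, 0.1256, 0.2005]
tcp_rot: [-0.072, -3.139, 0.0]
contact_force: [-0.1, -0.1, -3.0]
width: 0.553
grip_force: 43.9
```

Call:
apply_moves(
  plan="0 0 0 0;0 0 0.005 0;0 0 0.005 0;0 0 0.004 0;0 0 0.002 0;0 0 0.002 0;0 0 0.002 0;0 0 0 0;0 0 0 0;0 0 0 0",
  force=20,
)

```text
time_s: 31.5
eef_pos: [0.594, 0.1257, 0.1862]
tcp_rot: [0.071, 3.138, -0.0]
contact_force: [-7.4, -0.7, 11.1]
width: 0.549
grip_force: 45.5
```

```bash
python3 tilt.py -2.7; python3 lid.py .600 .1255 -2.7 "[]"
```

```text
[0.594  0.1257 0.1863] [-7.9 -0.3 10.7]
0 img angle 13.8
10 img angle 20.6
20 img angle 27.1
30 img angle 33.5
40 img angle 40.0
[292 259] [282 278] len 21.5 ang 117.8
[282 278] [231 265] len 52.6 ang 14.3
[231 265] [243 248] len 20.8 ang 125.2
[243 248] [292 259] len 50.2 ang 12.7
TCP nest [ 5.790e-02 -1.000e-04  1.123e-01]
```

Contact with the board at the expected height. I'll lever the green box as before.

Call:
apply_moves(
  plan="0.002 0 0.002 0;0.002 0 0.002 0;0.002 0 0.002 0;0.002 0 0.002 0;0.002 0 0.002 0;0.002 0 0.0025 0;0 0 0 0;0 0 0 0;0 0 0 0;0 0 0 0",
)

```text
time_s: 32.43
eef_pos: [0.584, 0.1263, 0.1748]
tcp_rot: [0.071, 3.133, 0.0]
contact_force: [-4.6, -1.7, 11.1]
width: 0.555
grip_force: 48.2
```

Call:
apply_moves(
  plan="0.002 0 0.0025 0;0.002 0 0.0025 0;0.002 0 0.0025 0;0.001 0 0.0025 0;0 0 0 0;0 0 0 0;0 0 0 0;0 0 0 0;0 0 0 0;0 0 0 0",
)

```text
time_s: 33.27
eef_pos: [0.5774, 0.1267, 0.164]
tcp_rot: [0.071, 3.133, 0.0]
contact_force: [-2.6, -0.2, 9.8]
width: 0.549
grip_force: 50.4
```

```bash
python3 tilt.py -2.7; python3 lid.py .600 .1255 -2.7 "[]"
```

```text
[0.5774 0.1267 0.164 ] [-1.9  0.3  9.1]
0 img angle 14.0
10 img angle 20.7
20 img angle 27.1
30 img angle 33.4
40 img angle 39.9
[300 277] [289 294] len 20.2 ang 122.9
[289 294] [243 265] len 54.4 ang 32.2
[243 265] [254 249] len 19.4 ang 124.5
[254 249] [300 277] len 53.9 ang 31.3
TCP nest [3.240e-02 1.000e-04 1.013e-01]
```

Call:
apply_moves(
  plan="0.001 0 0.0015 0;0.0005 0 0.001 0;0 0 0 0;0 0 0 0;0.002 0 -0.0035 0;0 0 -0.001 0;0 0 0 0;0 0 0 0;0 0 0 0;0 0 0 0",
  force=40,
)

```text
time_s: 34.2
eef_pos: [0.5722, 0.1267, 0.1604]
tcp_rot: [-0.072, -3.139, -0.0]
contact_force: [-2.1, 0.1, -0.0]
width: 0.557
grip_force: 49.9
```

```bash
python3 tilt.py -2.7 | tee o
python3 - <<'E'
import re,subprocess
L=[l for l in open('o') if 'len' in l][:4]
pts=[tuple(map(int,re.findall(r'\d+',l)[:2])) for l in L]
print(subprocess.run(["python3","lid.py",".600",".1255","-2.7",str(pts)],capture_output=True,text=True).stdout)
E
```

```text
[0.5722 0.1267 0.1604] [-2.6  1.6 -1.2]
0 img angle 14.0
10 img angle 20.7
20 img angle 27.1
30 img angle 33.4
40 img angle 39.9
[302 281] [293 297] len 18.4 ang 119.4
[293 297] [246 266] len 56.3 ang 33.4
[246 266] [256 251] len 18.0 ang 123.7
[259 251] [298 275] len 45.8 ang 31.6
TCP nest [ 2.610e-02 -1.000e-04  1.008e-01]
(302, 281) [-0.0157 -0.0241  0.0963]
(293, 297) [-0.0135  0.0239  0.1036]
(246, 266) [0.0835 0.0239 0.1035]
(259, 251) [ 0.0782 -0.0241  0.0995]
```

Call:
apply_moves(
  plan="0.0015 0 -0.0026 0;0.0042 0 0.00243 0;0.0042 0 0.00243 0;0.0042 0 0.00243 0;0.0042 0 0.00243 0;0.0042 0 0.00243 0;0.0042 0 0.00243 0;0.0042 0 0.00243 0;0 0 0 0;0 0 0 0",
)

```text
time_s: 35.13
eef_pos: [0.5418, 0.1281, 0.1463]
tcp_rot: [-0.072, -3.141, 0.0]
contact_force: [0.6, 0.4, -1.6]
width: 0.551
grip_force: 49.6
```

```bash
python3 tilt.py -2.7|tail -4; python3 lid.py .600 .1255 -2.7 "[]"
```

```text
[319 289] [308 306] len 20.2 ang 122.9
[308 306] [262 277] len 54.4 ang 32.2
[262 277] [273 260] len 20.2 ang 122.9
[273 260] [319 289] len 54.4 ang 32.2
TCP nest [-6.600e-03 -1.000e-04  1.039e-01]
```

Call:
apply_moves(
  plan="-0.0025 0 0.0043 0;-0.0025 0 0.0043 0;-0.0025 0 0.0043 0;-0.0025 0 0.0043 0;-0.0025 0 0.0043 0;-0.0025 0 0.0043 0;-0.0025 0 0.0043 0;-0.0015 0 0.0026 0;-0.001 0 0.0017 0;-0.0005 0 0.0009 0",
)

```text
time_s: 36.07
eef_pos: [0.5626, 0.1271, 0.1108]
tcp_rot: [-0.072, -3.14, 0.0]
contact_force: [-0.4, -1.4, -1.4]
width: 0.557
grip_force: 49.6
```

Call:
apply_moves(
  plan="-0.0005 0 0.0009 0;-0.0005 0 0.0009 0;-0.0005 0 0.0009 0;-0.0005 0 0.0009 0;-0.0005 0 0.0009 0;-0.0005 0 0.0009 0;0 0 0 0;0 0 0 0;0 0 0 0;0 0 0 0",
)

```text
time_s: 36.9
eef_pos: [0.5655, 0.1269, 0.1062]
tcp_rot: [0.072, 3.141, -0.0]
contact_force: [-3.0, -1.2, 1.7]
width: 0.55
grip_force: 50.1
```

```bash
python3 tilt.py -2.7|tail -4; python3 lid.py .600 .1255 -2.7 "[]"
```

```text
[307 301] [298 319] len 20.1 ang 116.6
[298 319] [252 290] len 54.4 ang 32.2
[252 290] [263 273] len 20.2 ang 122.9
[263 273] [307 301] len 52.2 ang 32.5
TCP nest [-0.0069 -0.0002  0.0573]
```

Call:
apply_moves(
  plan="-0.0005 0 0.0009 0;-0.0005 0 0.0009 0;-0.0005 0 0.0009 0;-0.0005 0 0.0009 0;-0.0005 0 0.0009 0;-0.0005 0 0.0009 0;0 0 0 0;0 0 0 0;0 0 0 0;0 0 0 0",
)

```text
time_s: 37.83
eef_pos: [0.5686, 0.1267, 0.1005]
tcp_rot: [0.072, 3.141, -0.0]
contact_force: [-3.5, -1.2, 4.3]
width: 0.554
grip_force: 50.4
```

Call:
apply_moves(
  plan="-0.0005 0 0.0009 0;-0.0005 0 0.0009 0;0 0 0 0;0 0 0 0;0 0 0 0;0 0 0 0;0 0 0 0;0 0 0 0;0 0 0 0;0 0 0 0",
)

```text
time_s: 38.67
eef_pos: [0.5686, 0.1269, 0.0988]
tcp_rot: [-0.072, -3.139, 0.0]
contact_force: [-7.8, -1.9, 6.0]
width: 0.552
grip_force: 51.2
```

```bash
python3 tilt.py -2.7|tail -4; python3 lid.py .600 .1255 -2.7 "[]"
```

```text
[305 305] [296 321] len 18.4 ang 119.4
[296 321] [251 292] len 53.5 ang 32.8
[251 292] [262 275] len 20.2 ang 122.9
[262 275] [303 301] len 48.5 ang 32.4
TCP nest [-0.0078 -0.0001  0.0494]
```

Call:
apply_moves(
  plan="-0.0003 0 0.001 0;-0.0003 0 0.001 0;-0.0003 0 0.001 0;-0.0003 0 0.001 0;0 0 0 0;0 0 0 0;0 0 0 0;0 0 0 0;0 0 0 0;0 0 0 0",
)

```text
time_s: 39.6
eef_pos: [0.5686, 0.1269, 0.0978]
tcp_rot: [-0.071, -3.138, 0.0]
contact_force: [-15.1, -1.6, 18.8]
width: 0.555
grip_force: 53.2
```

```bash
python3 tilt.py -2.7|tail -4; python3 lid.py .600 .1255 -2.7 "[]"
```

```text
[305 305] [298 320] len 16.6 ang 115.0
[295 321] [251 292] len 52.7 ang 33.4
[251 292] [263 276] len 20.0 ang 126.9
[263 276] [305 305] len 51.0 ang 34.6
TCP nest [-0.0084 -0.      0.0485]
```

Call:
apply_moves(
  plan="-0.0003 0 0.001 0;-0.0003 0 0.001 0;-0.0003 0 0.001 0;0 0 0 0;0 0 0 0;0 0 0 0;0 0 0 0;0 0 0 0;0 0 0 0;0 0 0 0",
)

```text
time_s: 40.53
eef_pos: [0.5686, 0.1269, 0.0977]
tcp_rot: [-0.071, -3.137, 0.001]
contact_force: [-21.7, -2.7, 31.0]
width: 0.553
grip_force: 54.6
```

```bash
python3 tilt.py -2.7|tail -4; python3 lid.py .600 .1255 -2.7 "[]"
```

```text
[305 305] [296 322] len 19.2 ang 117.9
[296 322] [251 292] len 54.1 ang 33.7
[251 292] [263 276] len 20.0 ang 126.9
[263 276] [305 305] len 51.0 ang 34.6
TCP nest [-0.0084 -0.      0.0484]
```

Firmly bottomed: about 40 N with no travel. Back off, release, lift, check.

Call:
apply_moves(
  plan="0.0005 0 -0.0012 0;0.0005 0 -0.0012 0;0.0005 0 -0.0012 0;0.0005 0 -0.0012 0;0.0005 0 -0.0012 0;0.0005 0 -0.0005 0;0 0 0 0;0 0 0 0;0 0 0 0;0 0 0 0",
)

```text
time_s: 41.47
eef_pos: [0.5684, 0.1269, 0.098]
tcp_rot: [-0.072, -3.14, -0.0]
contact_force: [-6.1, -1.5, 4.6]
width: 0.551
grip_force: 51.3
```

Call:
apply_moves(
  plan="0 0 0 0;0 0 0 0;0 0 0 0;0 0 0 0;0 0 0 0;0 0 0 0;0 0 0 0;0 0 0 0;0 0 0 0;0 0 0 0",
  hand=0.85,
)

```text
time_s: 42.3
eef_pos: [0.5687, 0.1269, 0.0982]
tcp_rot: [0.072, 3.141, 0.0]
contact_force: [-0.0, -0.5, 0.0]
width: 0.925
grip_force: 0.0
```

Call:
apply_moves(
  plan="0 0 -0.003 0;0 0 -0.006 0;0 0 -0.01 0;0 0 -0.02 0;0 0 -0.025 0;0 0 -0.03 0;0 0 -0.03 0;0 0 -0.03 0;0 0 -0.015 0;0 0 -0.005 0",
)

```text
time_s: 43.13
eef_pos: [0.5704, 0.1271, 0.278]
tcp_rot: [0.072, 3.132, 0.002]
contact_force: [0.3, 0.2, 0.0]
width: 0.924
grip_force: 0.0
```

Call:
apply_moves(
  plan="0.012 0 0 0;0.012 0 0 0;0.012 0 0 0;0.012 0 0 0;0.012 0 0 0;0.012 0 0 0;0.012 0 0 0;0.012 0 0 0;0.012 0 0 0;0.012 0 0 0",
)

```text
time_s: 43.97
eef_pos: [0.4478, 0.1323, 0.2715]
tcp_rot: [-0.072, -3.14, 0.0]
contact_force: [0.9, 0.7, 0.3]
width: 0.922
grip_force: 0.0
```

Run:
```python
from h import *
for n in("side","top"):
    c=vision.capture(n)
    for k in blobs(c,"blue",150): print(n,np.round(cen(k),1),cv2.approxPolyDP(cv2.convexHull(k),2,True).reshape(-1,2).tolist())
    for k in blobs(c,"orange",30): print(n,"or",np.round(cen(k),1),cv2.approxPolyDP(cv2.convexHull(k),1.5,True).reshape(-1,2).tolist())
    if n=="side": I=c["pixels"][150:360,210:450,::-1]; cv2.imwrite("pics/e.png",cv2.resize(I,None,fx=2.5,fy=2.5))
```

```text
side [280.1 298.9] [[264, 276], [307, 305], [297, 323], [253, 293]]
top [247.8 216.4] [[258, 199], [256, 234], [239, 234], [239, 198]]
top [635.7 185.7] [[639, 215], [632, 208], [625, 193], [639, 148]]
top or [384.7 219.3] [[383, 210], [389, 213], [386, 227], [381, 226]]
```

View pics/e.png

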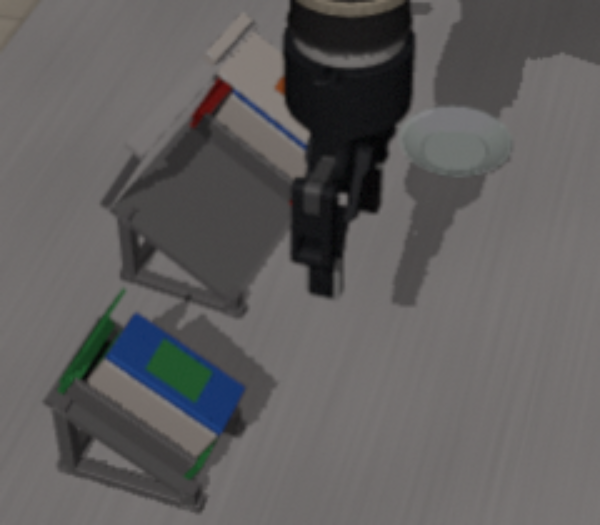

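```bash
python3 lid.py .600 .1255 -2.7 "[(307,305),(297,323),(253,293),(264,276)]" side 1
python3 - <<'E'
from h import *
T=vision.capture("top")
def run(O,yd,p,z):
    yaw=np.radians(yd);u=np.array([np.cos(yaw),np.sin(yaw),0]); v=np.array([-np.sin(yaw),np.cos(yaw),0]); nx=u*co+np.array([0,0,s]); nz=-u*s+np.array([0,0,co])
    o,d=ray(T,p)
    for k in d:
        X=o+k*((z-(o-O)@nz)/(k@nz)); print(np.round([(X-O)@nx,(X-O)@v],4))
run(np.array([.6,.1255,.06]),-2.7,[(258,199),(256,234),(239,234),(239,198)],.052)
print("grip");run(np.array([.611,-.205,.06]),-9,[(386,227),(381,226)],.1)
E
```

```text
TCP nest [-0.0255 -0.0003  0.2595]
(307, 305) [-0.0528 -0.024   0.0475]
(297, 323) [-0.0509  0.024   0.048 ]
(253, 293) [0.0453 0.024  0.051 ]
(264, 276) [ 0.0438 -0.024   0.0491]
[ 0.0437 -0.0242]
[-0.0465 -0.0205]
[-0.0492  0.0208]
[0.0433 0.0207]
grip
[-0.0168 -0.0047]
[-0.0164  0.0072]
```

```bash
python3 -c "
from station import job; print(job.hand_in())"
```

```text
the job is handed in; nothing more can be done
None
```

I put each box in the nest of its tag's colour and pressed it to the stop, slid the cover over the red box to its stop, and handed the job in at about 44 s; the hand-in gave no pass or fail result.

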